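# Weld check of a flanged pipe stub with a spring-tipped probe pen

### The arm

A 6-joint arm with a two-finger parallel gripper is mounted at the origin on a cart in front of the work surface, level with it; the furniture and walls round the work are solid. World frame = base frame: x ahead of the robot, y to its left, z up, the work surface at z = 0. Lengths are in mm, angles in rad, forces in N, time in s.
With the tool pointing down it reaches from about 275 to 850 mm from the base axis. Payload 19 kg.
Tool frame: the origin (TCP) lies at the very end of the fingers, on their centre line; the grasp point (between the pads) lies 19 mm behind it (r.tcp_to_grasp is the distance from the TCP to the grasp point, in mm); z points along the fingers, y is the line along which they close (so a half turn about z gives the same grasp; the last joint's range is limited). The gripper opens to 85 mm and grips with 20 to 120 N. Pads are 22 mm wide; open, the fingers measure 114 mm over their backs; the gripper's body (76 mm by 85 mm) begins 54 mm behind the grasp point. The pads swing forward as they close: fully open they stand 13 mm farther back than shut.
Start: joints at [1.032, 0.15, 1.437, -0, 1.554, -0.134], TCP at [226.456, 528.496, 231.267] pointing down, gripper open.
Joint ranges: [-2.8, 2.8], [-0.68, 2.1], [0.12, 2.68], [-1.39, 4.53], [0.16, 2.79], [-2.81, 2.81]. Speed limits (rad/s): [1.89, 1.89, 2.22, 3.01, 3.01, 3.01].

### API

Orientations are given as a unit quaternion [w, x, y, z].
In Python, from station import r, vision gives the robot as it stands.
- The arm moves only by the tool servo_tool, never from a script. Its argument "commands" is text: rows parted by semicolons, each of 7 numbers parted by spaces: the opening, from 0 (shut) to 1 (fully open), then the shift along the world's x, y, z in mm, then the turn, a rotation vector about the world's x, y, z in degrees. A call has 1 to 10 rows; each row shifts and turns the commanded pose from where the row before left it; what a row does not reach is not made up. A row lasts 1/10 s, in which the tool goes at most 50 mm and 8.59 degrees, less where a joint would pass 70% of its speed; a pose out of reach is approached as far as the arm can. A call is refused whole if a number of a shift passes 50 or a number of a turn 8.59, either way. A call with a gripper value outside its range is refused whole. The fingers move at their own pace and stop on an object; the grip force is fixed at half the most. Time passes only in rows, so rows that do not move let the fingers close. It gives the time, the measured TCP pose, the force, the opening and the grip force at its end, in the units of the state.
- r.sense(): the state, without advancing time (a new reading comes with each control period).
- vision.get_image(name): name is "scene" or "top"; returns a dict with "pixels" (420x560x3 uint8, red, green, blue), "K" (3x3 intrinsics, pixels), "world_from_camera" (4x4, takes a point from camera to world coordinates). Camera axes: x right, y up, looking along -z (the intrinsics and any distortion apply to the point x, -y, -z); pixel columns grow to the right and rows downward; lengths in mm; the calibration is good to about 2 mm. A picture is of the moment at which its call begins. There is no depth.
- r.sign_off(): hands the job in; it is judged then, once.
The state is a dict: "clock": time; "joints": joint angles; "joint_velocities": joint speeds; "effort": joint torques, N m; "position": TCP position; "tcp_rot": TCP orientation; "wrist_force": force on the tool from outside, world axes, zero at the start; "ft_torque": the same for the moment, N m; "grip_width": finger opening in mm; "grip_force": force on a finger pad.
Only numpy, scipy, OpenCV 4.12 (cv2) and the standard library are available. Lean on these libraries where they do the work, as an engineer would, in place of code of your own. Each camera call takes 0.05 s, during which the arm holds its last target. There are 200 camera calls.

### The job

Clamp the pipe flange hard into the V of the jig by swinging the red-gripped cam lever fully round, so it cannot shift while you check its weld. Then take the yellow probe pen out of its stand and, holding it upright with its sprung tip lightly pressed in, run the tip slowly (about 2 cm a second) along the weld between pipe and flange: one full turn, clockwise seen from above, from the red datum mark back to the mark. Put the pen back upright and fully home in its stand, leave the flange clamped, and leave the other things on the bench where they are.

Things in the scene. Friction and masses are not known exactly. Their poses are not given: they have to be found in the camera images.
- cam_lever (a joint): angle of the cam clamp's lever (rad): 0 = open, grows clockwise seen from above, 1.6 = end stop, fully clamped. Its rubber-tyred eccentric cam pushes the flange up to 5 mm into the V and then squeezes it with about 30 N. Turning it takes 1 N at the grip, up to 3 N over the last 0.5 rad; it stays where it is left.
- cam_pivot (a point): the lever's vertical pivot, at the level of the top of the jig's aluminium plate (170x205 mm, 12 thick), fixed to the jig. Axes are the jig's: from here the flange and the V lie toward +y. The lever's flat arm reaches 90 mm from the pivot, its top 24 mm above this point; it points along -y when the joint reads 0 and along -x when fully clamped.
- lever_knob (a point): middle of the upright red grip at the lever's end, 90 mm from the pivot: round, 21 mm in diameter, 50 mm tall, this point 25 mm above the lever's arm, 25 mm under the grip's top and 61 mm above the bench. It turns with the lever.
- nest (a point): centre of the nest, on top of the jig's plate (12 mm above the bench): the flange's axis stands here when the flange is pressed fully into the V of two dark bars (bar tops 14 mm above the plate).
- flange_axis (a point): centre of the flange's upper face, on the pipe's axis, 24 mm above the bench. Loose, smooth steel disc flange 110 mm in diameter, 12 thick, 0.9 kg, lying in the jig; at its middle a pipe stub 48 mm in diameter rises 22 mm above this face, with an 8 mm fillet weld round its foot. Its x axis points to the datum mark, a red 5 mm stripe across the flange and up the pipe.
- seam_0 (a point): start and end of the weld seam, at the red datum mark: where the lowest point of the pen's tip ball is when the ball rests on the middle of the weld, 29.8 mm from the pipe's axis and 3.3 mm above the flange's upper face. The seam is the full circle of that radius and height round the pipe's axis. Its axes are the flange's (x away from the pipe's axis through the mark).
- probe_grip (a point): middle of the 18 mm yellow handle of the probe pen, upright in its stand at first; z runs up the pen. Pen 160 mm, 90 g. Handle: 47 mm below to 40 above this point. Black collar 35 mm wide, underside 52 below; under it an 18 mm nose tapering to 9 mm at 90 below, then a 5 mm sprung tip with a 6 mm ball, its lowest point 120 mm below this point while the tip is out.
- probe_tip (a joint): how far the pen's sprung tip is pushed in along the pen (m): 0 = fully out, 0.012 = fully in. Spring 0.12 N/mm from about 0.5 N: half way in takes 1.2 N.
- tip_point (a point): lowest point of the ball of the pen's tip; it moves with the tip.
- stand_mouth (a point): centre of the mouth of the pen stand (grey round foot 82 mm in diameter, fixed; black upright tube, flared mouth 28 mm wide narrowing to 23 mm), 95 mm above the bench. The pen hangs in it by its collar, the underside of the collar on this level.
- pen_pot: bystander, to be left where it is: black pen pot with pencils, 82 mm wide, 178 high (origin: centre of the underside)
- pliers: bystander, to be left where it is: red-handled pliers, 173 mm long
- screwdriver: bystander, to be left where it is: screwdriver with red handle, 226 mm long
- calculator: bystander, to be left where it is: dark pocket calculator, 128x78 mm
- bar_round: bystander, to be left where it is: round steel bar, 25 mm thick, 210 long
- paste_jar: bystander, to be left where it is: white jar with blue lid, 56 mm wide, 70 high
- box_small: bystander, to be left where it is: brown card box, 63x89x61 mm
- marker_green: bystander, to be left where it is: green marker pen, 136 mm long
Mind the look-alikes: they are no part of the job. What is meant by the part that bears probe_grip is not orange or turquoise, and is the larger of those in its own colour.

How it is judged:
By the outcome, as a careful person would: the job done as asked, in the order asked, and still so for the second after the job is handed in, with the robot touching nothing.
It also fails if it takes over 72 s, if anything falls off the work surface, if the arm or the gripper's body presses on something with over 40 N, if the wrist force passes 120 N, or if a joint passes its speed limit or range.

## Working session

There is one attempt and no reset: what is moved stays moved. The work goes in short steps, Python scripts to look and compute and a tool call to move; the robot and the scene stay as the last step left them, time stands still between calls to the robot, and variables do not carry over. Pictures are saved under pics/ and viewed, at most 10 in all, crops included, and the job is handed in when it is done.

Besides the shell and the picture viewer there is one more tool, called by a JSON object that holds its "fn" and its "kwargs", one argument or row to a line. servo_tool: Moves the arm, as the interface text tells. Its arguments: {"type":"object","properties":{"commands":{"type":"string"}},"required":["commands"]}

```bash
ls; mkdir -p pics; python3 - <<'E'
from station import r, vision
import cv2
print(r.sense())
for n in("scene","top"):
    d=vision.get_image(n)
    cv2.imwrite(f"pics/{n}0.png",cv2.resize(d["pixels"][:,:,::-1],(800,600),interpolation=cv2.INTER_CUBIC))
    cv2.imwrite(f"{n}_raw.png",d["pixels"][:,:,::-1])
    print(n,d["K"],d["world_from_camera"],[k for k in d])
E
```

```text
pics
{'clock': 0.0, 'joints': array([ 1.03199486e+00,  1.51008257e-01,  1.43801213e+00,  2.04580752e-05,
        1.55379073e+00, -1.34016805e-01]), 'joint_velocities': array([ 1.32098784e-03, -7.51852108e-04,  4.98391320e-05,  3.18928071e-04,
        9.03361997e-05,  2.14620323e-03]), 'effort': array([-2.11096171e-04, -7.13034225e+01, -5.70879614e+01, -5.52414008e-05,
        8.79884523e-03,  1.24019152e-04]), 'position': array([226.34623392, 528.32007793, 230.67219025]), 'tcp_rot': array([-2.10761167e-04,  2.01013543e-01,  9.79588273e-01, -5.71705335e-04]), 'wrist_force': array([-0.05837803, -0.2162356 ,  0.8471807 ]), 'ft_torque': array([-0.01015135,  0.05321898, -0.00880771]), 'grip_force': 0.0, 'grip_width': 85.10817659568364}
scene [[416.42874487   0.         273.89025936]
 [  0.         416.42874487 212.53323691]
 [  0.           0.           1.        ]] [[ 6.79570351e-01  4.15060959e-01 -6.04903743e-01 -1.86495829e+02]
 [-7.33345442e-01  4.06504248e-01 -5.44939225e-01 -6.19106744e+02]
 [ 1.97129436e-02  8.13927943e-01  5.80631297e-01  8.23107865e+02]
 [ 0.00000000e+00  0.00000000e+00  0.00000000e+00  1.00000000e+00]] ['pixels', 'K', 'world_from_camera']
top [[430.25851179   0.         281.74799386]
 [  0.         430.25851179 213.33389888]
 [  0.           0.           1.        ]] [[-9.71359059e-03  9.97428597e-01 -7.10059127e-02  4.94114497e+02]
 [-9.99943153e-01 -1.00012403e-02 -3.69665913e-03  5.82296959e+01]
 [-4.39730073e-03  7.09659684e-02  9.97469045e-01  1.38553251e+03]
 [ 0.00000000e+00  0.00000000e+00  0.00000000e+00  1.00000000e+00]] ['pixels', 'K', 'world_from_camera']
```

View pics/scene0.png

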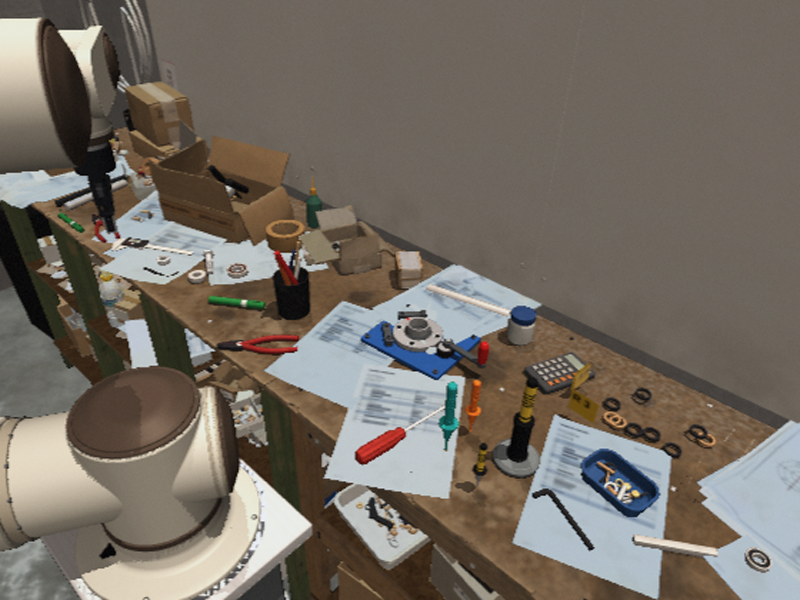

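View pics/top0.png

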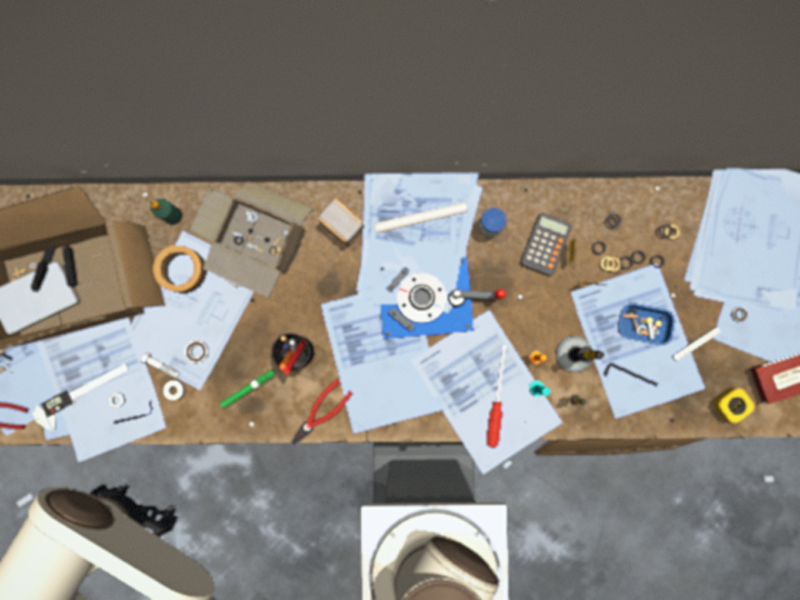

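```bash
python3 - <<'E'
import cv2,numpy as np
s=cv2.imread("scene_raw.png");t=cv2.imread("top_raw.png")
def c(im,x,y,w,h,W=400,H=300):return cv2.resize(im[y:y+h,x:x+w],(W,H),interpolation=cv2.INTER_NEAREST)
# jig scene ~ (245..350,205..270) ; top jig (255..360,180..240)
a=np.hstack([c(s,247,205,100,75),c(t,260,175,100,75)])
b=np.hstack([c(s,290,255,100,75),c(t,335,225,100,75)])
cv2.imwrite("pics/crop1.png",np.vstack([a,b]))
E
```

```text
(no output)
```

View pics/crop1.png

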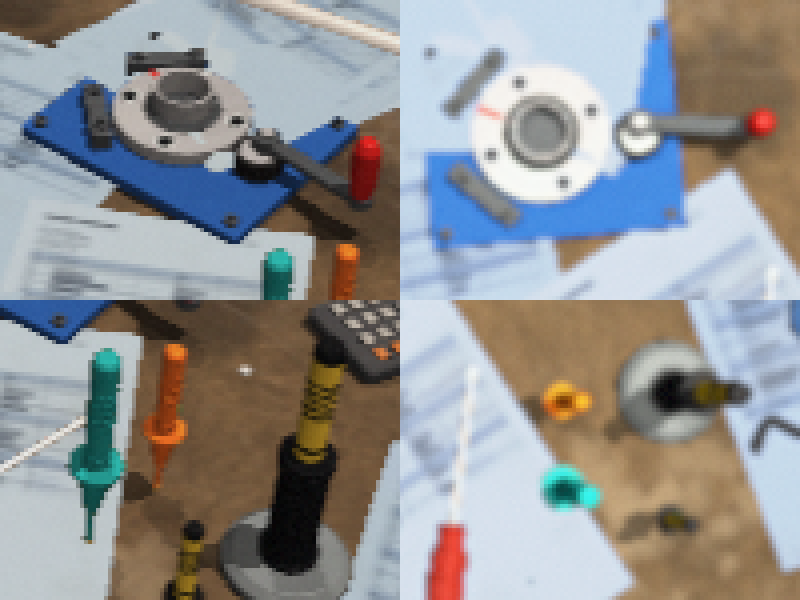

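```bash
cat > h.py <<'E'
import cv2,numpy as np
from station import r,vision
def get(n,k=3):
    ds=[vision.get_image(n) for _ in range(k)]
    d=ds[-1]; d["im"]=np.mean([q["pixels"] for q in ds],0); return d
def ray(d,u,v):
    K=d["K"];T=d["world_from_camera"]
    c=np.array([(u-K[0,2])/K[0,0],-(v-K[1,2])/K[1,1],-1.])
    return T[:3,3],T[:3,:3]@c
def plane(d,u,v,z):
    C,q=ray(d,u,v);return C+q*(z-C[2])/q[2]
def proj(d,p):
    T=d["world_from_camera"];K=d["K"];c=T[:3,:3].T@(np.asarray(p,float)-T[:3,3])
    return K[0,2]+K[0,0]*c[0]/-c[2],K[1,2]+K[1,1]*-c[1]/-c[2]
def mask(d,f,box):
    im=d["im"];m=f(im[...,0],im[...,1],im[...,2])
    b=np.zeros(m.shape,bool);x0,y0,x1,y1=box;b[y0:y1,x0:x1]=1
    return m&b
def vert(pairs):
    # vertical axis (x,y) nearest to rays through pixels
    A=[];B=[]
    for d,u,v in pairs:
        C,q=ray(d,u,v);n=np.array([-q[1],q[0]])/np.hypot(q[0],q[1]);A.append(n);B.append(n@C[:2])
    A=np.array(A);B=np.array(B);x,*_=np.linalg.lstsq(A,B,rcond=None);return x,np.abs(A@x-B).max()
def centroid(m):
    y,x=np.nonzero(m);return x.mean(),y.mean(),len(x)
E
cat > m.py <<'E'
from h import *
s=get("scene");t=get("top")
red=lambda R,G,B:(R>110)&(G<70)&(B<70)
yel=lambda R,G,B:(R>90)&(G>70)&(B<0.5*G)&(R-B>60)
# knob
ks=centroid(mask(s,red,(325,235,347,260)));kt=centroid(mask(t,red,(340,195,358,215)))
print("knob px",ks,kt,"vert",vert([(s,*ks[:2]),(t,*kt[:2])]), plane(s,*ks[:2],61),plane(t,*kt[:2],80))
# flange
gr=lambda R,G,B:(R>140)&(abs(B-R)<22)
gs=lambda R,G,B:(R>95)&(abs(B-R)<22)
for d,f,box in((s,gs,(272,218,314,250)),(t,gr,(276,190,314,227))):
    m=mask(d,f,box).astype(np.uint8)
    c=max(cv2.findContours(m,0,1)[0],key=cv2.contourArea);h=cv2.convexHull(c)
    e=cv2.fitEllipse(h)
    print("flange",e,plane(d,*e[0],24)," enc", [round(float(x),1) for x in np.ptp(np.array([plane(d,*p[0],24) for p in h])[:,:2],axis=0)])
mk=lambda R,G,B:(R-G>60)&(R-B>50)
for d,box in((s,(272,218,300,240)),(t,(276,195,290,210))):
    c=centroid(mask(d,mk,box));print("mark",c,plane(d,c[0],c[1],24))
# stand foot, pen
for d,box in((s,(340,265,385,335)),(t,(395,235,425,260))):
    m=mask(d,yel,box);y,x=np.nonzero(m);print("yel",centroid(m),x.min(),x.max(),y.min(),y.max())
ys=mask(s,yel,(355,268,380,310));yt=mask(t,yel,(400,235,425,260))
a=centroid(ys);b=centroid(yt);print("pen vert",vert([(s,*a[:2]),(t,*b[:2])]),plane(s,*a[:2],147),plane(t,*b[:2],147))
np.savez("im.npz",s=s["im"],t=t["im"])
E
python3 m.py
```

```text
knob px (np.float64(338.8863636363636), np.float64(242.54545454545453), 44) (np.float64(349.5), np.float64(205.5), 26) vert (array([ 611.95596629, -148.77275363]), np.float64(5.684341886080802e-14)) [ 629.32803249 -138.53960834   61.        ] [ 608.88667537 -143.38118186   80.        ]
flange ((293.0340576171875, 227.82568359375), (35.107025146484375, 45.72563552856445), 121.99562072753906) [627.40813606  31.46128765  24.        ]  enc [145.6, 166.4]
flange ((294.38909912109375, 207.2631072998047), (34.899375915527344, 37.26773452758789), 119.73029327392578) [609.95834629  22.95073006  24.        ]  enc [108.7, 114.3]
mark (np.float64(284.8), np.float64(222.6), 5) [629.77604495  68.23244617  24.        ]
mark (np.float64(281.5), np.float64(202.5), 4) [625.56208504  63.7284183   24.        ]
yel (np.float64(368.57142857142856), np.float64(283.8487394957983), 119) 340 375 271 317
yel (np.float64(410.4), np.float64(246.8), 5) 410 411 246 248
pen vert (array([ 481.91407714, -320.80895735]), np.float64(1.7053025658242404e-13)) [ 467.34500411 -327.31083921  147.        ] [ 482.4236091  -304.97898527  147.        ]
```

```bash
cat > m2.py <<'E'
from h import *
s=get("scene",1);t=get("top",1);z=np.load("im.npz");s["im"]=z["s"];t["im"]=z["t"]
def circ(d,c,zz,R,a0=0,a1=360,w=6):
    c=np.array(c,float)
    for it in range(4):
        P=[];W=[]
        for a in np.radians(np.arange(a0,a1,3)):
            rr=np.arange(R-w,R+w+.1,.5);q=[proj(d,[c[0]+k*np.cos(a),c[1]+k*np.sin(a),zz]) for k in rr]
            q=np.array(q,np.float32)
            v=cv2.remap(d["im"].astype(np.float32),q[:,0].reshape(-1,1),q[:,1].reshape(-1,1),cv2.INTER_CUBIC)[:,0]
            g=np.linalg.norm(v[4:]-v[:-4],axis=1);i=g.argmax()
            if g[i]>25 and 0<i<len(g)-1:P.append((a,rr[2:-2][i]))
        P=np.array(P);A=np.c_[np.cos(P[:,0]),np.sin(P[:,0]),np.ones(len(P))];b=P[:,1]-R
        k=np.ones(len(P),bool)
        for _ in range(4):
            x,*_2=np.linalg.lstsq(A[k],b[k],rcond=None);e=np.abs(A@x-b);k=e<max(1.5,1.5*np.median(e))
        c=c+x[:2]
    return c.round(1),"dR",x[2].round(2),"n",k.sum(),len(P),"rms",np.sqrt((e[k]**2).mean()).round(2)
print("flange top",circ(t,(610,23),24,55)); print("flange scene",circ(s,(615,25),24,55)); print("scene far half",circ(s,(615,25),24,55,-30,130))
print("pipe top",circ(t,(610,23),46,24,w=5),"scene",circ(s,(613,25),46,24,w=4))
for zz in(0,8,12):print("foot top",zz,circ(t,(490,-315),zz,41),"scene",circ(s,(490,-315),zz,41))
for v in(272,280,288,294,300,310):print(v,s["im"][v,352:386].sum(1).astype(int)//3)
for u in(396,400,404,408,412,416,420):print(u,t["im"][238:258,u].sum(1).astype(int)//3)
red=lambda R,G,B:(R>2*G)&(R>2*B)&(R>60)
for d,b in((s,(325,230,350,265)),(t,(338,195,362,218))):
    m=mask(d,red,b);y,x=np.nonzero(m);print("knob",centroid(m),x.min(),x.max(),y.min(),y.max())
E
python3 m2.py
```

```text
flange top (array([610.8,  21.1]), 'dR', np.float64(2.51), 'n', np.int64(59), 64, 'rms', np.float64(0.65))
flange scene (array([610.2,  20.2]), 'dR', np.float64(-0.16), 'n', np.int64(71), 83, 'rms', np.float64(0.61))
scene far half (array([617.4,  25.9]), 'dR', np.float64(-9.39), 'n', np.int64(22), 26, 'rms', np.float64(0.86))
pipe top (array([610.7,  20.4]), 'dR', np.float64(1.96), 'n', np.int64(88), 93, 'rms', np.float64(0.66)) scene (array([608. ,  24.1]), 'dR', np.float64(-0.31), 'n', np.int64(64), 86, 'rms', np.float64(0.61))
foot top 0 (array([ 491.4, -315.9]), 'dR', np.float64(-0.8), 'n', np.int64(20), 34, 'rms', np.float64(0.73)) scene (array([ 485.3, -319. ]), 'dR', np.float64(-0.56), 'n', np.int64(70), 90, 'rms', np.float64(0.72))
foot top 8 (array([ 552.3, -266.9]), 'dR', np.float64(33.46), 'n', np.int64(7), 9, 'rms', np.float64(0.6)) scene (array([ 493.7, -316.2]), 'dR', np.float64(-0.74), 'n', np.int64(31), 43, 'rms', np.float64(1.51))
foot top 12 (array([ 482.3, -318.5]), 'dR', np.float64(-3.15), 'n', np.int64(40), 54, 'rms', np.float64(0.81)) scene (array([ 488.9, -317
[... 909 characters left out ...]
11
 105 106]
400 [193 198 196 182 150 104  62  31  16  11  12   9  16  32  58  89 115 135
 154 171]
404 [193 198 193 173 123  63  24  20  27  26  25  19  14  21  57 114 163 185
 189 185]
408 [168 183 192 184 151 104  79  76  68  51  45  42  35  37  65 115 155 168
 162 147]
412 [208 199 190 169 133  98  78  66  57  52  50  49  50  59  73  96 118 124
 117 113]
416 [205 207 206 207 209 209 185 119  58  42  41  44  73 131 173 176 156 139
 126 113]
420 [209 204 196 189 192 200 196 159 105  75  72  74  97 149 195 210 212 215
 216 217]
knob (np.float64(337.8666666666667), np.float64(246.4), 105) 334 342 239 254
knob (np.float64(349.8780487804878), np.float64(205.14634146341464), 41) 347 353 202 208
```

```bash
python3 - <<'E'
from h import *
s=get("scene",1);t=get("top",1)
S=[(s,363.1,310),(s,365.1,300),(s,366.4,294)];T=[(t,416,247.9),(t,420,248.1),(t,404,247.6)]
print("pen",vert(S+T),[vert([a,b])[0].round(1) for a in S for b in T])
print("knob",vert([(s,337.87,246.4),(t,349.88,205.15)]),plane(s,337.87,246.4,61),plane(t,349.88,205.15,75))
print("pivot",[plane(t,319.5,208.75,z).round(1) for z in(36,45)])
print("mark",plane(t,281.75,203,24), plane(s,284.8,222.6,24))
# plate edges px -> dir
P=[plane(t,260+(a-400)/4,175+b/4,12) for a,b in((437,247),(685,228),(662,20))]
d=P[0]-P[1];e=P[2]-P[1];print(P,np.degrees(np.arctan2(d[1],d[0]))-90,np.degrees(np.arctan2(e[1],e[0])),np.linalg.norm(d),np.linalg.norm(e))
# other pens
for z in(0,):print("orange",plane(t,335+142/4,225+102/4,50),"teal",plane(t,335+155/4,225+185/4,50),"small",plane(t,335+270/4,225+220/4,30))
print(r.sense()["clock"])
E
```

```text
pen (array([ 478.99563903, -320.78219808]), np.float64(0.16991459148948707)) [array([ 479.1, -320.9]), array([ 478.9, -321. ]), array([ 478.9, -321. ]), array([ 479.1, -320.6]), array([ 478.9, -320.7]), array([ 479. , -320.7]), array([ 479.1, -320.7]), array([ 478.9, -320.8]), array([ 478.9, -320.7])]
knob (array([ 611.61161226, -147.47843224]), np.float64(3.410605131648481e-13)) [ 613.2087613  -146.53462359   61.        ] [ 610.38790786 -145.3360312    75.        ]
pivot [array([603.4, -55.7,  36. ]), array([602.7, -54.9,  45. ])]
mark [623.95827395  62.9494075   24.        ] [629.77604495  68.23244617  24.        ]
[array([517.4429066 , 103.89544084,  12.        ]), array([530.63457127, -93.95487579,  12.        ]), array([697.97191663, -78.45686699,  12.        ])] 3.8145486903072907 5.291374696473022 198.28960589263974 168.0534897766273
orange [ 471.3042083  -209.94371076   50.        ] teal [ 407.54978092 -218.39305497   50.        ] small [ 378.30129155 -311.48141288   30.        ]
0.6
```

{"fn": "servo_tool", "kwargs": {
  "commands": "0.45 22.7 -39.7 0 0 0 -3.65;0.45 22.7 -39.7 0 0 0 -3.65;0.45 22.7 -39.7 0 0 0 -3.65;0.45 22.7 -39.7 0 0 0 -3.65;0.45 22.7 -39.7 0 0 0 -3.65;0.45 22.7 -39.7 0 0 0 -3.65;0.45 22.7 -39.7 0 0 0 -3.65;0.45 22.7 -39.7 0 0 0 -3.65;0.45 22.7 -39.7 0 0 0 -3.65"
}}

```text
clock: 1.5
position: [431.3, 169.4, 231.6]
tcp_rot: [0.0, 0.471, 0.882, 0.0]
wrist_force: [1.4, 1.4, 0.7]
grip_width: 38.8
grip_force: 0.0
```

{"fn": "servo_tool", "kwargs": {
  "commands": "0.45 22.7 -39.7 0 0 0 -3.65;0.45 22.7 -39.7 0 0 0 -3.65;0.45 22.7 -39.7 0 0 0 -3.65;0.45 22.7 -39.7 0 0 0 -3.65;0.45 22.7 -39.7 0 0 0 -3.65;0.45 22.7 -39.7 0 0 0 -3.65;0.45 22.7 -39.7 0 0 0 -3.65;0.45 22.7 -39.7 0 0 0 -3.65;0.45 0 0 -50 0 0 0;0.45 0 0 -30 0 0 0"
}}

```text
clock: 2.5
position: [612.1, -147.6, 148.3]
tcp_rot: [-0.001, 0.678, 0.735, -0.0]
wrist_force: [-0.8, 0.4, -1.1]
grip_width: 38.7
grip_force: 0.0
```

{"fn": "servo_tool", "kwargs": {
  "commands": "0.45 0 0 -40 0 0 0;0.45 0 0 -15 0 0 0;0.45 0 0 -15 0 0 0;0.45 0 0 0 0 0 0"
}}

```text
clock: 2.9
position: [612.1, -146.2, 80.4]
tcp_rot: [-0.001, 0.677, 0.736, -0.0]
wrist_force: [-0.1, -0.2, -0.3]
grip_width: 38.5
grip_force: 0.0
```

```bash
python3 - <<'E'
from h import *
s=get("scene",1)["im"];t=get("top",1)["im"]
c=lambda im,x,y:cv2.resize(im[y:y+60,x:x+80].astype(np.uint8)[:,:,::-1],(400,300),interpolation=cv2.INTER_CUBIC)
cv2.imwrite("pics/k1.png",np.hstack([c(s,290,210),c(t,300,175)]))
E
```

```text
(no output)
```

View pics/k1.png

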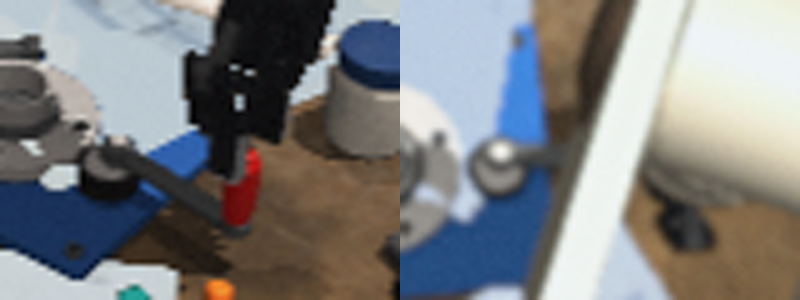

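```bash
python3 - <<'E'
from h import *
s=get("scene",1);t=get("top",1)
p=r.sense()["position"];print(p)
def q(P):u,v=proj(s,P);return round((u-290)*5),round((v-210)*5)
print("tcp",q(p),"f-",q(p+[-22,0,0]),"f+",q(p+[22,0,0]),"knobtop",q([612,-146.7,86]),"bottom",q([612,-146.7,36]))
cv2.imwrite("pics/k2.png",cv2.resize(s["pixels"][195:270,300:400,::-1],(800,600),interpolation=cv2.INTER_CUBIC))
E
```

```text
[ 613.11841823 -146.59938507   83.01212788]
tcp (244, 152) f- (220, 170) f+ (266, 134) knobtop (243, 149) bottom (234, 216)
```

View pics/k2.png

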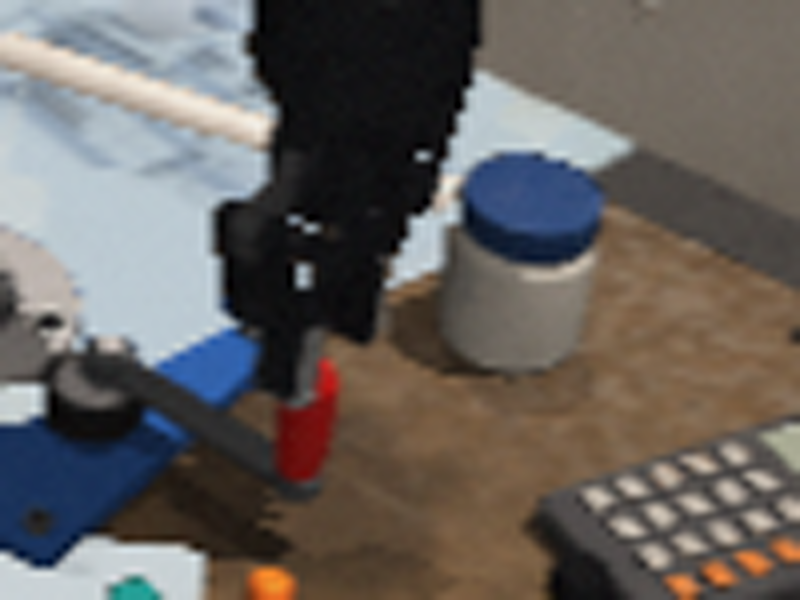

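```bash
python3 - <<'E'
import numpy as np
P=np.array([603.6,-56.5]);a=np.radians(-84.9-np.arange(0,96,5));p=P+90*np.c_[np.cos(a),np.sin(a)]
print(p[0],p[-1]);print(";".join("0.32 %.1f %.1f 0 0 0 -5"%tuple(d) for d in np.diff(p,axis=0)))
E
```

```text
[ 611.60048672 -146.14369589] [513.60013708 -56.65707955]
0.32 -7.8 -0.4 0 0 0 -5;0.32 -7.8 0.3 0 0 0 -5;0.32 -7.8 1.0 0 0 0 -5;0.32 -7.7 1.7 0 0 0 -5;0.32 -7.5 2.3 0 0 0 -5;0.32 -7.3 3.0 0 0 0 -5;0.32 -7.0 3.6 0 0 0 -5;0.32 -6.6 4.2 0 0 0 -5;0.32 -6.2 4.8 0 0 0 -5;0.32 -5.8 5.3 0 0 0 -5;0.32 -5.3 5.8 0 0 0 -5;0.32 -4.8 6.2 0 0 0 -5;0.32 -4.2 6.6 0 0 0 -5;0.32 -3.6 7.0 0 0 0 -5;0.32 -3.0 7.2 0 0 0 -5;0.32 -2.4 7.5 0 0 0 -5;0.32 -1.7 7.7 0 0 0 -5;0.32 -1.0 7.8 0 0 0 -5;0.32 -0.4 7.8 0 0 0 -5
```

{"fn": "servo_tool", "kwargs": {
  "commands": "0.45 0 0 -20 0 0 0;0.45 0 0 -15 0 0 0;0.32 0 0 0 0 0 0;0.32 0 0 0 0 0 0"
}}

```text
clock: 3.5
position: [612.5, -146.4, 46.7]
tcp_rot: [-0.0, 0.677, 0.736, -0.0]
wrist_force: [0.2, 0.1, -0.7]
grip_width: 27.1
grip_force: 0.0
```

{"fn": "servo_tool", "kwargs": {
  "commands": "0.32 -7.8 -0.4 0 0 0 -5;0.32 -7.8 0.3 0 0 0 -5;0.32 -7.8 1.0 0 0 0 -5;0.32 -7.7 1.7 0 0 0 -5;0.32 -7.5 2.3 0 0 0 -5;0.32 -7.3 3.0 0 0 0 -5;0.32 -7.0 3.6 0 0 0 -5;0.32 -6.6 4.2 0 0 0 -5;0.32 -6.2 4.8 0 0 0 -5;0.32 -5.8 5.3 0 0 0 -5"
}}

```text
clock: 4.5
position: [541.3, -120.7, 47.5]
tcp_rot: [0.001, 0.925, 0.379, 0.001]
wrist_force: [2.0, 0.5, -1.1]
grip_width: 27.3
grip_force: 0.7
```

{"fn": "servo_tool", "kwargs": {
  "commands": "0.32 -5.3 5.8 0 0 0 -5;0.32 -4.8 6.2 0 0 0 -5;0.32 -4.2 6.6 0 0 0 -5;0.32 -3.6 7.0 0 0 0 -5;0.32 -3.0 7.2 0 0 0 -5;0.32 -2.4 7.5 0 0 0 -5;0.32 -1.7 7.7 0 0 0 -5;0.32 0 0 0 0 0 0"
}}

```text
clock: 5.3
position: [516.4, -72.3, 47.4]
tcp_rot: [0.0, 0.996, 0.084, 0.001]
wrist_force: [-0.9, -0.8, 0.0]
grip_width: 27.4
grip_force: 0.0
```

{"fn": "servo_tool", "kwargs": {
  "commands": "0.32 -0.3 2.6 0 0 0 -1.7;0.32 -0.3 2.6 0 0 0 -1.7;0.32 -0.3 2.6 0 0 0 -1.6;0.32 0 0 0 0 0 0"
}}

```text
clock: 5.7
position: [515.4, -65.1, 47.0]
tcp_rot: [0.0, 0.999, 0.042, 0.001]
wrist_force: [-0.4, -1.5, 0.6]
grip_width: 27.3
grip_force: 0.6
```

{"fn": "servo_tool", "kwargs": {
  "commands": "0.32 -0.2 2.6 0 0 0 -1.7;0.32 0 2.6 0 0 0 -1.6;0.32 0 0 0 0 0 0"
}}

```text
clock: 6.0
position: [515.0, -59.8, 46.8]
tcp_rot: [0.0, 1.0, 0.014, 0.0]
wrist_force: [-0.4, -0.7, -0.5]
grip_width: 27.4
grip_force: 0.6
```

{"fn": "servo_tool", "kwargs": {
  "commands": "0.32 0 2.5 0 0 0 -1.6;0.32 0 0 0 0 0 0"
}}

```text
clock: 6.2
position: [515.0, -57.3, 46.6]
tcp_rot: [0.0, 1.0, -0.0, 0.0]
wrist_force: [0.2, -2.6, 1.6]
grip_width: 27.8
grip_force: 1.3
```

{"fn": "servo_tool", "kwargs": {
  "commands": "0.32 0 1.5 0 0 0 0;0.32 0 0 0 0 0 0"
}}

```text
clock: 6.4
position: [515.0, -56.9, 46.6]
tcp_rot: [0.001, 1.0, -0.0, 0.0]
wrist_force: [0.5, -13.8, 1.6]
grip_width: 27.4
grip_force: 6.9
```

{"fn": "servo_tool", "kwargs": {
  "commands": "0.32 0 1.5 0 0 0 0;0.32 0 0 0 0 0 0"
}}

```text
clock: 6.6
position: [515.0, -56.6, 46.7]
tcp_rot: [0.002, 1.0, -0.0, 0.0]
wrist_force: [-1.6, -26.6, 2.1]
grip_width: 27.8
grip_force: 12.8
```

{"fn": "servo_tool", "kwargs": {
  "commands": "0.45 0 -5.7 0 0 0 0;0.45 0 0 0 0 0 0;0.45 0 0 30 0 0 0;0.45 0 0 40 0 0 0;0.45 0 -30 40 0 0 0;0.45 0 -40 40 0 0 0;0.45 0 -40 0 0 0 0;0.45 0 -40 0 0 0 0;0.45 0 0 0 0 0 0"
}}

```text
clock: 7.5
position: [514.4, -208.7, 191.3]
tcp_rot: [0.0, 1.0, -0.002, -0.0]
wrist_force: [0.5, 1.2, 0.6]
grip_width: 38.6
grip_force: 0.0
```

```bash
cat > m3.py <<'E'
from h import *
s=get("scene",3);t=get("top",3);np.savez("im.npz",s=s["im"],t=t["im"])
print(r.sense()["position"])
src=open("m2.py").read();exec(src[src.index("def circ"):src.index("print(")])
print("flange top",circ(t,(610,23),24,55),circ(t,(610,23),24,57.5)); print("flange scene",circ(s,(610,21),24,55))
print("pipe top",circ(t,(610,23),46,25,w=5),"scene",circ(s,(610,24),46,24,w=4))
a=cv2.resize(s["im"][205:265,245:325].astype(np.uint8)[:,:,::-1],(400,300),interpolation=cv2.INTER_CUBIC)
b=cv2.resize(t["im"][178:238,270:350].astype(np.uint8)[:,:,::-1],(400,300),interpolation=cv2.INTER_CUBIC)
cv2.imwrite("pics/clamped.png",np.hstack([a,b]))
E
python3 m3.py
```

```text
[ 514.87190154 -204.03924905  191.63368096]
flange top (array([608.3,  26.4]), 'dR', np.float64(0.16), 'n', np.int64(63), 71, 'rms', np.float64(0.62)) (array([608.8,  26.4]), 'dR', np.float64(-1.83), 'n', np.int64(61), 76, 'rms', np.float64(0.65))
flange scene (array([610.6,  24.8]), 'dR', np.float64(0.16), 'n', np.int64(64), 96, 'rms', np.float64(0.57))
pipe top (array([610.4,  25.1]), 'dR', np.float64(1.55), 'n', np.int64(84), 92, 'rms', np.float64(0.61)) scene (array([610.9,  25.1]), 'dR', np.float64(1.55), 'n', np.int64(67), 70, 'rms', np.float64(0.58))
```

View pics/clamped.png

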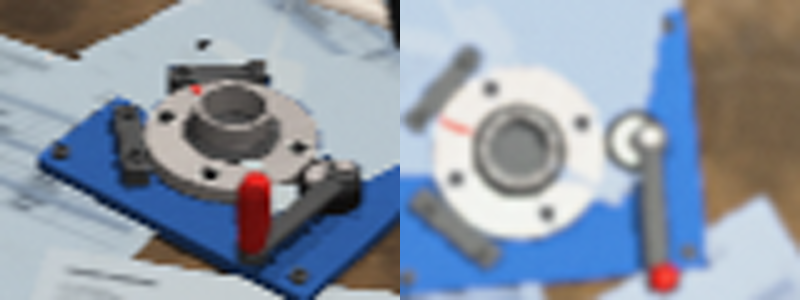

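{"fn": "servo_tool", "kwargs": {
  "commands": "0.6 0 0 30 0 0 0;0.6 -12 -39 0 0 0 0;0.6 -12 -39 0 0 0 0;0.6 -12 -39 0 0 0 0;0.6 0 0 0 0 0 0;0.6 0 0 0 0 0 0"
}}

```text
clock: 8.4
position: [478.7, -322.0, 221.5]
tcp_rot: [-0.0, 1.0, -0.001, -0.0]
wrist_force: [0.7, 0.1, -0.7]
grip_width: 51.4
grip_force: 0.0
```

```bash
python3 - <<'E'
from h import *
s=get("scene",1);t=get("top",1);z=np.load("im.npz");s["im"]=z["s"];t["im"]=z["t"]
for d,box in((s,(274,214,296,234)),(t,(274,196,286,210))):
    x0,y0,x1,y1=box;im=d["im"][y0:y1,x0:x1];w=np.clip(im[...,0]-np.maximum(im[...,1],im[...,2])-18,0,None)
    yy,xx=np.mgrid[y0:y1,x0:x1];u,v=(w*xx).sum()/w.sum(),(w*yy).sum()/w.sum();p=plane(d,u,v,24)
    print(u,v,w.sum(),p,np.degrees(np.arctan2(p[1]-25.3,p[0]-610.1)))
    yy0,xx0=np.nonzero(w>0);print(list(zip(xx0+x0,yy0+y0,w[w>0].astype(int))))
print(r.sense()["position"],r.sense()["clock"])
E
```

```text
283.84184514003294 222.41762767710048 404.66666666666663 [628.35764923  71.07568036  24.        ] 68.2553942328491
[(np.int64(283), np.int64(222), np.int64(92)), (np.int64(284), np.int64(222), np.int64(117)), (np.int64(285), np.int64(222), np.int64(26)), (np.int64(283), np.int64(223), np.int64(29)), (np.int64(284), np.int64(223), np.int64(107)), (np.int64(285), np.int64(223), np.int64(32))]
280.7671232876712 202.91780821917806 511.0 [624.25222544  66.07029909  24.        ] 70.85704026792102
[(np.int64(278), np.int64(201), np.int64(17)), (np.int64(279), np.int64(201), np.int64(8)), (np.int64(278), np.int64(202), np.int64(28)), (np.int64(279), np.int64(202), np.int64(44)), (np.int64(280), np.int64(202), np.int64(33)), (np.int64(281), np.int64(202), np.int64(15)), (np.int64(282), np.int64(202), np.int64(1)), (np.int64(278), np.int64(203), np.int64(5)), (np.int64(279), np.int64(203), np.int64(31)), (np.int64(280), np.int64(203), np.int64(50)), (np.int64(281), np.int64(203), np.int64(58)), (np.int64(282), np.int64(203), np.int64(51)), (np.int64(283), np.int64(203), np.int64(26)), (np.int64(284), np.int64(203), np.int64(6)), (np.int64(280), np.int64(204), np.int64(7)), (np.int64(281), np.int64(204), np.int64(30)), (np.int64(282), np.int64(204), np.int64(42)), (np.int64(283), np.int64(204), np.int64(33)), (np.int64(284), np.int64(204), np.int64(19))]
[ 479.16515166 -321.05731917  221.68001412] 8.5
```

{"fn": "servo_tool", "kwargs": {
  "commands": "0.6 0 0 -30 0 0 0;0.6 0 0 -30 0 0 0;0.6 0 0 -25 0 0 0;0.6 0 0 -10 0 0 0;0.6 0 0 0 0 0 0;0.0 0 0 0 0 0 0;0.0 0 0 0 0 0 0;0.0 0 0 0 0 0 0;0.0 0 0 0 0 0 0;0.0 0 0 0 0 0 0"
}}

```text
clock: 9.5
position: [479.0, -322.1, 127.2]
tcp_rot: [0.0, 1.0, -0.001, 0.0]
wrist_force: [2.5, 3.8, 5.7]
grip_width: 16.6
grip_force: 58.7
```

{"fn": "servo_tool", "kwargs": {
  "commands": "0.0 0 0 5 0 0 0;0.0 0 0 15 0 0 0;0.0 0 0 30 0 0 0;0.0 0 0 40 0 0 0;0.0 0 0 30 0 0 0;0.0 0 0 0 0 0 0;0.0 0 0 0 0 0 0"
}}

```text
clock: 10.2
position: [478.8, -322.4, 247.7]
tcp_rot: [0.001, 1.0, -0.001, 0.001]
wrist_force: [0.5, 0.6, -1.7]
grip_width: 16.2
grip_force: 58.6
```

```bash
python3 - <<'E'
from h import *
s=get("scene",2);t=get("top",1)
q=r.sense();print(q["position"],q["tcp_rot"],q["wrist_force"],q["grip_width"],q["clock"])
p=q["position"]
u,v=proj(s,p-[0,0,101]);print("tip pred",u,v)
np.savez("im2.npz",s=s["im"])
x0,y0=int(u)-50,int(v)-50
print(x0,y0);cv2.imwrite("pics/pen.png",cv2.resize(s["im"][y0:y0+75,x0:x0+100].astype(np.uint8)[:,:,::-1],(800,600),interpolation=cv2.INTER_CUBIC))
E
```

```text
[ 478.4005842  -322.0215604   245.75176125] [-4.99990929e-04  9.99998787e-01 -1.33133943e-03 -6.35616058e-04] [ 0.11377435  0.86514343 -0.88591848] 16.536696583200726 10.35
tip pred 369.78760355795384 280.08314907994475
319 230
```

View pics/pen.png

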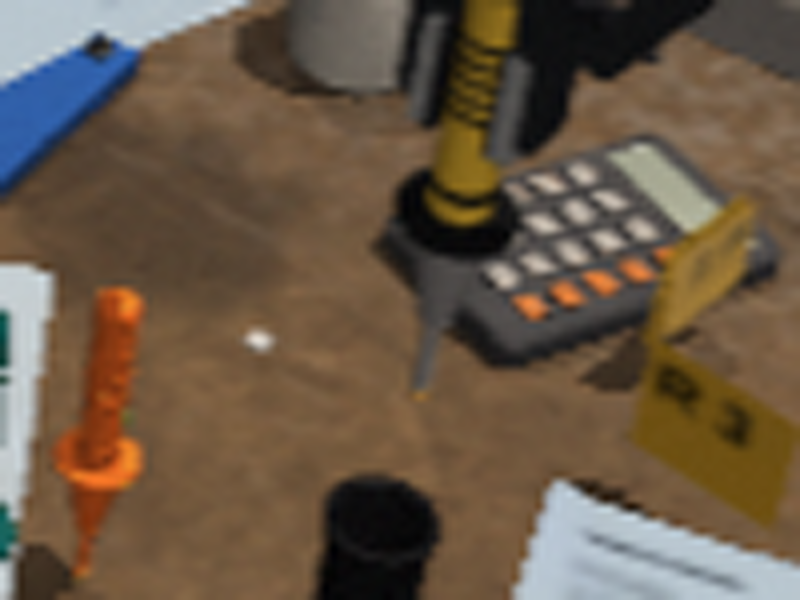

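{"fn": "servo_tool", "kwargs": {
  "commands": "0.0 14.2 37.5 0 0 0 0;0.0 14.2 37.5 0 0 0 0;0.0 14.2 37.5 0 0 0 0;0.0 14.2 37.5 0 0 0 0;0.0 14.2 37.5 0 0 0 0;0.0 14.2 37.5 0 0 0 0;0.0 14.2 37.5 0 0 0 0;0.0 14.2 37.5 -10 0 0 0;0.0 14.2 37.5 -20 0 0 0;0.0 14.2 37.5 -20 0 0 0"
}}

```text
clock: 11.35
position: [620.9, 54.5, 195.3]
tcp_rot: [0.0, 1.0, -0.001, -0.0]
wrist_force: [0.8, -0.8, -1.1]
grip_width: 16.7
grip_force: 58.7
```

{"fn": "servo_tool", "kwargs": {
  "commands": "0.0 0 0 -20 0 0 0;0.0 0 0 -20 0 0 0;0.0 0 0 0 0 0 0;0.0 0 0 0 0 0 0"
}}

```text
clock: 11.75
position: [620.6, 52.7, 156.6]
tcp_rot: [-0.0, 1.0, -0.001, -0.001]
wrist_force: [0.2, 0.2, -0.9]
grip_width: 16.5
grip_force: 58.9
```

```bash
python3 - <<'E'
from h import *
s=get("scene",3)
q=r.sense();print(q["position"],q["tcp_rot"],q["wrist_force"],q["clock"])
p=q["position"];tz=p[2]-100.2
print("old tip",plane(s,370.8,279.3,145.5))
u,v=proj(s,[p[0],p[1],tz]);print("tip pred",u,v,tz,"seam0",proj(s,[620.7,53,27.3]))
np.savez("im3.npz",s=s["im"])
x0,y0=int(u)-30,int(v)-25
print(x0,y0);cv2.imwrite("pics/pen2.png",cv2.resize(s["im"][y0:y0+45,x0:x0+60].astype(np.uint8)[:,:,::-1],(780,585),interpolation=cv2.INTER_CUBIC))
E
```

```text
[621.17897791  52.55555922 157.88829313] [-2.06853907e-05  9.99998613e-01 -1.45052293e-03  8.18704100e-04] [ 0.05730139 -1.05986381 -1.28265775] 11.9
old tip [ 481.48421015 -322.66288252  145.5       ]
tip pred 287.10520786941106 217.25482618097104 57.68829312881972 seam0 (np.float64(286.53307431847963), np.float64(225.0205375071913))
257 192
```

View pics/pen2.png

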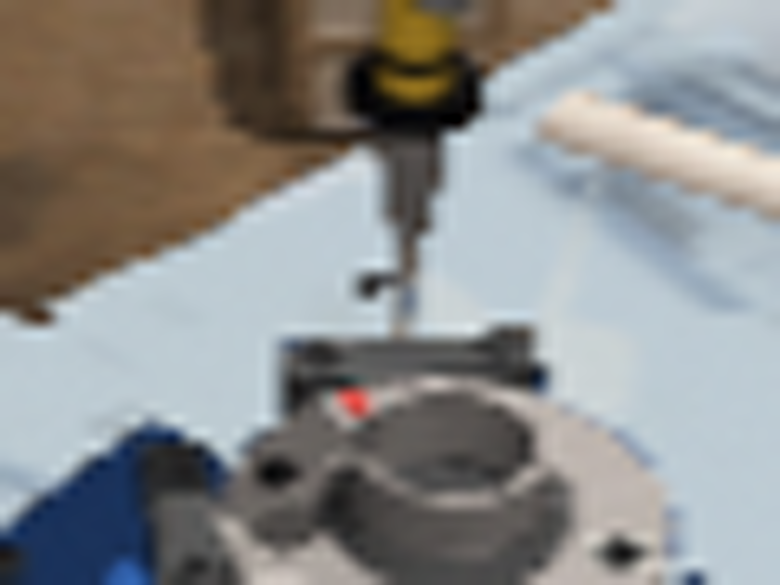

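```bash
python3 - <<'E'
from h import *
s=get("scene",1);p=np.array([621.0,52.6,157.3])
im=np.load("im3.npz")["s"]
ax=[(*proj(s,[p[0],p[1],z]),z) for z in np.arange(56,120,1.)]
A=np.array(ax)
for v in range(197,219):
    ua=np.interp(v,A[::-1,1][::-1][::1] if A[0,1]<A[-1,1] else A[::-1,1],A[:,0] if A[0,1]<A[-1,1] else A[::-1,0])
    x=np.arange(279,298);L=im[v,x].mean(1);bg=np.interp(x,[279,280,295,297],[L[0],L[1],L[16],L[18]])
    w=np.clip(bg-L-12,0,None)*(abs(x-ua)<8 if v<206 else abs(x-ua)<3)
    print(v,round(ua,2),round((w*x).sum()/max(w.sum(),1e-6),2),L.astype(int)[3:15])
im=np.load("im2.npz")["s"];p=np.array([478.5,-322.1,246.3])
A=np.array([(*proj(s,[p[0],p[1],z]),z) for z in np.arange(140,260,1.)])[::-1]
if A[0,1]>A[-1,1]:A=A[::-1]
for v in range(232,281,3):
    ua=np.interp(v,A[:,1],A[:,0]);i=int(ua);print(v,round(ua,2),i-8,im[v,i-8:i+9].astype(int).tolist() if v<258 else im[v,i-8:i+9].mean(1).astype(int))
E
```

```text
197 287.83 289.2 [109  66  11  20  43  38  25  26  36  41  32  37]
198 287.83 289.17 [100  55   7  13  59  86  93  92  85  52  24  25]
199 287.83 288.97 [99 56 10 10 20 46 68 68 48 22 21 23]
200 287.83 289.08 [103  72  23  10  12  13  14  17  13  11  12  26]
201 287.82 289.1 [108 105  88  46  10   9  11  11  11  11  27 151]
202 287.78 287.41 [ 38  38  36  39  42  40  37  35  37 154 196 200]
203 287.73 287.95 [ 81  80 143 117  67  72  77  77  71 165 201 201]
204 287.68 288.7 [117 184 209 185 119  73  77  77  70 165 201 201]
205 287.64 288.59 [209 209 210 206 140  73  74  74  69 167 201 200]
206 287.59 288.15 [205 201 202 202 139  72  75  74  99 177 201 201]
207 287.54 287.87 [201 201 201 201 137  70  75  72 164 200 201 201]
208 287.49 287.88 [201 200 201 201 139  73  74  71 165 201 201 201]
209 287.45 288.23 [200 201 202 201 180 117  73  67 165 202 202 201]
210 287.4 287.87 [202 201 201 201 201 140  74 164 201 201 202 201]
211 287.35 287.88 [202 200 201 201 201 148  86 168 200 201 201 201]
212 287.31 287.89 [201 200 201 203 203 152  87 170 203 200 201 200]
213 287.26 286.29 [200 201 1
[... 2580 characters left out ...]
, 19], [122, 94, 26], [133, 103, 27], [126, 97, 25], [130, 100, 27], [134, 104, 28], [128, 99, 27], [77, 59, 22], [24, 23, 21], [24, 23, 24]]
259 374.34 366 [59 37 44 36 16 10 10  8  9 11 11 10  6 10  5 10 10]
262 373.7 365 [90 66 38 29 24 32 49 59 66 65 52 40 40 37 49 68 74]
265 373.06 365 [ 92  92  93  90  61  33  50  62  69  72  74  73  69  72  55  48 148]
268 372.42 364 [87 84 85 87 90 92 82 63 62 71 74 69 52 54 70 78 79]
271 371.78 363 [80 81 81 85 85 88 89 89 76 76 79 59 38 31 26 25 29]
274 371.14 363 [94 94 92 91 89 87 82 81 76 81 88 89 87 89 85 58 30]
277 370.5 362 [88 91 97 95 93 91 90 94 77 75 89 87 84 84 86 90 89]
280 369.86 361 [93 92 91 90 89 89 94 98 99 93 90 90 88 89 87 85 85]
```

```bash
cat > av.py <<'E'
from h import *
P=[];F=[]
for _ in range(8):
    vision.get_image("scene");q=r.sense();P.append(q["position"]);F.append(q["wrist_force"])
print(np.mean(P,0).round(2),np.std(P,0).round(2),np.mean(F,0).round(2),np.std(F,0).round(2),q["clock"],q["tcp_rot"])
E
python3 av.py
python3 - <<'E'
import numpy as np
C=np.array([610.0,25.4]);a=np.radians(72.4-3.8*np.arange(97));p=C+29.8*np.c_[np.cos(a),np.sin(a)]
print(p[0])
g=np.round(p,1);d=np.diff(g,axis=0)
for i in range(0,96,10):print(";".join("0 %.1f %.1f 0 0 0 0"%tuple(k+0.0) for k in d[i:i+10]))
E
```

```text
[620.87  52.74 157.08] [0.1  0.08 0.31] [ 0.17 -0.06 -1.28] [0.29 0.46 0.51] 12.35 [-5.83995677e-05  9.99999190e-01 -1.27005084e-03  6.68830037e-05]
[619.01062274  53.8050819 ]
0 1.9 -0.7 0 0 0 0;0 1.8 -0.7 0 0 0 0;0 1.7 -0.9 0 0 0 0;0 1.7 -1.1 0 0 0 0;0 1.7 -1.1 0 0 0 0;0 1.5 -1.2 0 0 0 0;0 1.5 -1.3 0 0 0 0;0 1.3 -1.5 0 0 0 0;0 1.3 -1.5 0 0 0 0;0 1.2 -1.6 0 0 0 0
0 1.1 -1.6 0 0 0 0;0 0.9 -1.8 0 0 0 0;0 0.8 -1.8 0 0 0 0;0 0.7 -1.8 0 0 0 0;0 0.6 -1.9 0 0 0 0;0 0.5 -1.9 0 0 0 0;0 0.3 -2.0 0 0 0 0;0 0.2 -1.9 0 0 0 0;0 0.1 -2.0 0 0 0 0;0 -0.1 -2.0 0 0 0 0
0 -0.1 -1.9 0 0 0 0;0 -0.4 -2.0 0 0 0 0;0 -0.4 -1.9 0 0 0 0;0 -0.6 -1.9 0 0 0 0;0 -0.7 -1.9 0 0 0 0;0 -0.8 -1.8 0 0 0 0;0 -0.9 -1.7 0 0 0 0;0 -1.1 -1.7 0 0 0 0;0 -1.2 -1.6 0 0 0 0;0 -1.2 -1.5 0 0 0 0
0 -1.4 -1.4 0 0 0 0;0 -1.4 -1.4 0 0 0 0;0 -1.6 -1.2 0 0 0 0;0 -1.6 -1.1 0 0 0 0;0 -1.7 -1.1 0 0 0 0;0 -1.7 -0.9 0 0 0 0;0 -1.8 -0.8 0 0 0 0;0 -1.9 -0.6 0 0 0 0;0 -1.9 -0.6 0 0 0 0;0 -1.9 -0.4 0 0 0 0
0 -2.0 -0.3 0 0 0 0;0 -1.9 -0.2 0 0 0 0;0 -2.0 0.0 0 0 0 0;0 -2.0 0.1 0 0 0 0;0 -2.0 0.2 0 0 0 0;0 -1.9 0.4 0 0 0 0;0 -1.9 0.5 0 0 0 0;0 -1.9 
[... 199 characters left out ...]
 0;0 -1.0 1.7 0 0 0 0;0 -0.8 1.8 0 0 0 0
0 -0.8 1.8 0 0 0 0;0 -0.6 1.9 0 0 0 0;0 -0.5 1.9 0 0 0 0;0 -0.4 1.9 0 0 0 0;0 -0.3 2.0 0 0 0 0;0 -0.1 2.0 0 0 0 0;0 0.0 1.9 0 0 0 0;0 0.2 2.0 0 0 0 0;0 0.2 2.0 0 0 0 0;0 0.4 1.9 0 0 0 0
0 0.6 1.9 0 0 0 0;0 0.6 1.9 0 0 0 0;0 0.8 1.8 0 0 0 0;0 0.9 1.8 0 0 0 0;0 1.0 1.7 0 0 0 0;0 1.1 1.6 0 0 0 0;0 1.2 1.5 0 0 0 0;0 1.4 1.5 0 0 0 0;0 1.4 1.4 0 0 0 0;0 1.5 1.3 0 0 0 0
0 1.6 1.1 0 0 0 0;0 1.6 1.1 0 0 0 0;0 1.8 1.0 0 0 0 0;0 1.8 0.8 0 0 0 0;0 1.8 0.7 0 0 0 0;0 1.9 0.6 0 0 0 0;0 1.9 0.5 0 0 0 0;0 2.0 0.3 0 0 0 0;0 1.9 0.2 0 0 0 0;0 2.0 0.1 0 0 0 0
0 2.0 -0.1 0 0 0 0;0 1.9 -0.1 0 0 0 0;0 2.0 -0.3 0 0 0 0;0 1.9 -0.5 0 0 0 0;0 1.9 -0.6 0 0 0 0;0 1.9 -0.6 0 0 0 0
```

{"fn": "servo_tool", "kwargs": {
  "commands": "0 -1.9 1.1 -10 0 0 0;0 0 0 -10 0 0 0;0 0 0 -5 0 0 0;0 0 0 -2 0 0 0;0 0 0 0 0 0 0;0 0 0 0 0 0 0"
}}

```text
clock: 12.95
position: [619.0, 53.9, 129.8]
tcp_rot: [-0.0, 1.0, -0.001, 0.0]
wrist_force: [-0.1, -0.7, -0.8]
grip_width: 16.3
grip_force: 58.9
```

```bash
python3 av.py
```

```text
[618.96  53.93 129.86] [0.05 0.02 0.09] [-0.    0.37 -1.09] [0.23 0.39 0.74] 13.35 [-6.10827157e-05  9.99999221e-01 -1.24376226e-03  8.66172394e-05]
```

{"fn": "servo_tool", "kwargs": {
  "commands": "0 0 0 -2 0 0 0;0 0 0 -2 0 0 0;0 0 0 -2 0 0 0;0 0 0 -2 0 0 0;0 0 0 0 0 0 0;0 0 0 0 0 0 0"
}}

```text
clock: 13.95
position: [618.9, 54.0, 121.6]
tcp_rot: [-0.0, 1.0, -0.001, 0.0]
wrist_force: [-0.8, 0.9, -0.3]
grip_width: 16.2
grip_force: 58.9
```

```bash
python3 av.py
```

```text
[618.89  53.96 121.7 ] [0.01 0.01 0.03] [0.32 0.89 0.22] [0.36 0.46 0.51] 14.35 [-6.60370211e-05  9.99999234e-01 -1.23560198e-03  4.22582851e-05]
```

{"fn": "servo_tool", "kwargs": {
  "commands": "0 1.9 -0.7 0 0 0 0;0 1.8 -0.7 0 0 0 0;0 1.7 -0.9 0 0 0 0;0 1.7 -1.1 0 0 0 0;0 1.7 -1.1 0 0 0 0;0 1.5 -1.2 0 0 0 0;0 1.5 -1.3 0 0 0 0;0 1.3 -1.5 0 0 0 0;0 1.3 -1.5 0 0 0 0;0 1.2 -1.6 0 0 0 0"
}}

```text
clock: 15.35
position: [634.6, 42.2, 121.6]
tcp_rot: [-0.0, 1.0, -0.001, 0.0]
wrist_force: [0.1, 0.9, -0.5]
grip_width: 16.3
grip_force: 59.0
```

{"fn": "servo_tool", "kwargs": {
  "commands": "0 1.1 -1.6 0 0 0 0;0 0.9 -1.8 0 0 0 0;0 0.8 -1.8 0 0 0 0;0 0.7 -1.8 0 0 0 0;0 0.6 -1.9 0 0 0 0;0 0.5 -1.9 0 0 0 0;0 0.3 -2.0 0 0 0 0;0 0.2 -1.9 0 0 0 0;0 0.1 -2.0 0 0 0 0;0 -0.1 -2.0 0 0 0 0"
}}

```text
clock: 16.35
position: [639.6, 23.4, 121.6]
tcp_rot: [-0.0, 1.0, -0.001, 0.0]
wrist_force: [1.4, -0.7, 0.2]
grip_width: 16.9
grip_force: 58.9
```

{"fn": "servo_tool", "kwargs": {
  "commands": "0 -0.1 -1.9 0 0 0 0;0 -0.4 -2.0 0 0 0 0;0 -0.4 -1.9 0 0 0 0;0 -0.6 -1.9 0 0 0 0;0 -0.7 -1.9 0 0 0 0;0 -0.8 -1.8 0 0 0 0;0 -0.9 -1.7 0 0 0 0;0 -1.1 -1.7 0 0 0 0;0 -1.2 -1.6 0 0 0 0;0 -1.2 -1.5 0 0 0 0"
}}

```text
clock: 17.35
position: [632.1, 5.6, 121.6]
tcp_rot: [-0.0, 1.0, -0.001, 0.0]
wrist_force: [1.7, -0.4, 0.4]
grip_width: 16.8
grip_force: 58.9
```

```bash
python3 - <<'E'
from h import *
s=get("scene",1);q=r.sense();p=q["position"];print(p,q["wrist_force"],q["clock"])
a=np.arctan2(p[1]-25.4,p[0]-610);print("ang",np.degrees(a),np.hypot(p[0]-610,p[1]-25.4))
u,v=proj(s,[p[0],p[1],27.3]);x0,y0=int(u)-30,int(v)-28;print("tip pred crop",(u-x0+.5)*13,(v-y0+.5)*13)
cv2.imwrite("pics/weld.png",cv2.resize(s["pixels"][y0:y0+45,x0:x0+60,::-1],(780,585),interpolation=cv2.INTER_CUBIC))
E
```

```text
[631.92026134   5.35822289 121.65202891] [ 0.2534796  -0.9675      0.05276316] 17.4
ang -42.43679260954851 29.701358334971676
tip pred crop 401.4540572264302 382.5420533208851
```

View pics/weld.png

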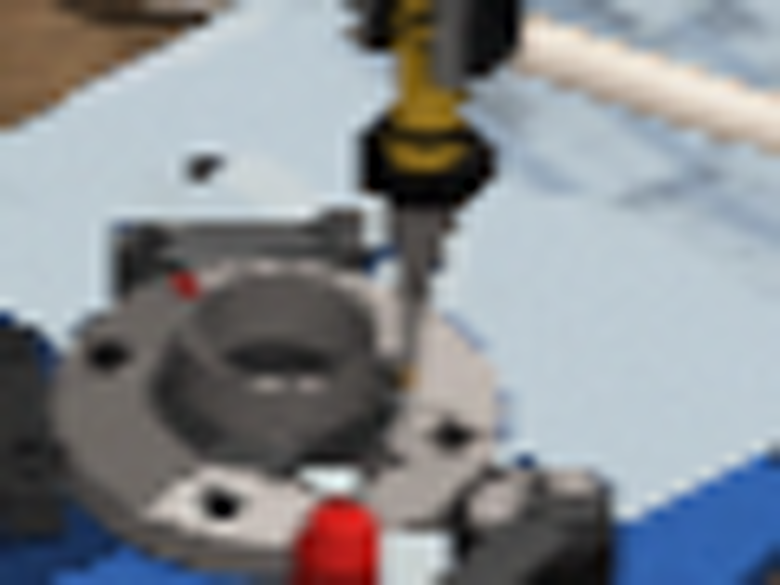

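{"fn": "servo_tool", "kwargs": {
  "commands": "0 -1.4 -1.4 0 0 0 0;0 -1.4 -1.4 0 0 0 0;0 -1.6 -1.2 0 0 0 0;0 -1.6 -1.1 0 0 0 0;0 -1.7 -1.1 0 0 0 0;0 -1.7 -0.9 0 0 0 0;0 -1.8 -0.8 0 0 0 0;0 -1.9 -0.6 0 0 0 0;0 -1.9 -0.6 0 0 0 0;0 -1.9 -0.4 0 0 0 0"
}}

```text
clock: 18.4
position: [615.0, -3.8, 121.6]
tcp_rot: [-0.0, 1.0, -0.001, -0.0]
wrist_force: [0.8, -2.1, -0.4]
grip_width: 16.5
grip_force: 59.0
```

{"fn": "servo_tool", "kwargs": {
  "commands": "0 -2.0 -0.3 0 0 0 0;0 -1.9 -0.2 0 0 0 0;0 -2.0 0.0 0 0 0 0;0 -2.0 0.1 0 0 0 0;0 -2.0 0.2 0 0 0 0;0 -1.9 0.4 0 0 0 0;0 -1.9 0.5 0 0 0 0;0 -1.9 0.6 0 0 0 0;0 -1.8 0.7 0 0 0 0;0 -1.8 0.9 0 0 0 0"
}}

```text
clock: 19.4
position: [595.9, -0.9, 121.6]
tcp_rot: [0.0, 1.0, -0.001, 0.0]
wrist_force: [-0.1, -1.6, -1.3]
grip_width: 16.6
grip_force: 59.1
```

{"fn": "servo_tool", "kwargs": {
  "commands": "0 -1.7 1.0 0 0 0 0;0 -1.7 1.0 0 0 0 0;0 -1.6 1.2 0 0 0 0;0 -1.4 1.3 0 0 0 0;0 -1.5 1.4 0 0 0 0;0 -1.3 1.5 0 0 0 0;0 -1.2 1.6 0 0 0 0;0 -1.1 1.6 0 0 0 0;0 -1.0 1.7 0 0 0 0;0 -0.8 1.8 0 0 0 0"
}}

```text
clock: 20.4
position: [582.6, 13.5, 121.6]
tcp_rot: [-0.0, 1.0, -0.001, -0.0]
wrist_force: [-2.0, -1.7, -0.6]
grip_width: 16.4
grip_force: 59.1
```

{"fn": "servo_tool", "kwargs": {
  "commands": "0 -0.8 1.8 0 0 0 0;0 -0.6 1.9 0 0 0 0;0 -0.5 1.9 0 0 0 0;0 -0.4 1.9 0 0 0 0;0 -0.3 2.0 0 0 0 0;0 -0.1 2.0 0 0 0 0;0 0.0 1.9 0 0 0 0;0 0.2 2.0 0 0 0 0;0 0.2 2.0 0 0 0 0;0 0.4 1.9 0 0 0 0"
}}

```text
clock: 21.4
position: [580.9, 32.7, 121.6]
tcp_rot: [-0.0, 1.0, -0.001, -0.0]
wrist_force: [-1.2, -0.1, -0.9]
grip_width: 16.8
grip_force: 59.0
```

{"fn": "servo_tool", "kwargs": {
  "commands": "0 0.6 1.9 0 0 0 0;0 0.6 1.9 0 0 0 0;0 0.8 1.8 0 0 0 0;0 0.9 1.8 0 0 0 0;0 1.0 1.7 0 0 0 0;0 1.1 1.6 0 0 0 0;0 1.2 1.5 0 0 0 0;0 1.4 1.5 0 0 0 0;0 1.4 1.4 0 0 0 0;0 1.5 1.3 0 0 0 0"
}}

```text
clock: 22.4
position: [591.5, 49.2, 121.6]
tcp_rot: [-0.0, 1.0, -0.001, 0.0]
wrist_force: [-1.2, 1.0, 0.1]
grip_width: 16.7
grip_force: 59.0
```

{"fn": "servo_tool", "kwargs": {
  "commands": "0 1.6 1.1 0 0 0 0;0 1.6 1.1 0 0 0 0;0 1.8 1.0 0 0 0 0;0 1.8 0.8 0 0 0 0;0 1.8 0.7 0 0 0 0;0 1.9 0.6 0 0 0 0;0 1.9 0.5 0 0 0 0;0 2.0 0.3 0 0 0 0;0 1.9 0.2 0 0 0 0;0 2.0 0.1 0 0 0 0"
}}

```text
clock: 23.4
position: [609.8, 55.5, 121.7]
tcp_rot: [-0.0, 1.0, -0.001, 0.0]
wrist_force: [-2.3, 2.8, -0.1]
grip_width: 16.6
grip_force: 59.1
```

{"fn": "servo_tool", "kwargs": {
  "commands": "0 2.0 -0.1 0 0 0 0;0 1.9 -0.1 0 0 0 0;0 2.0 -0.3 0 0 0 0;0 1.9 -0.5 0 0 0 0;0 1.9 -0.6 0 0 0 0;0 1.9 -0.6 0 0 0 0;0 0 0 0 0 0 0;0 0 0 0 0 0 0"
}}

```text
clock: 24.2
position: [621.6, 53.2, 121.8]
tcp_rot: [-0.0, 1.0, -0.001, 0.001]
wrist_force: [2.9, 3.2, 0.6]
grip_width: 16.6
grip_force: 59.1
```

```bash
python3 av.py
```

```text
[621.37  53.12 121.74] [0.08 0.02 0.04] [1.88 2.06 0.11] [0.32 0.57 0.45] 24.6 [-1.19260103e-05  9.99999224e-01 -1.24157935e-03  1.03696990e-04]
```

{"fn": "servo_tool", "kwargs": {
  "commands": "0 0 0 5 0 0 0;0 -0.2 -0.2 15 0 0 0;0 -0.2 -0.2 15 0 0 0;0 0 0 0 0 0 0;0 0 0 0 0 0 0;0 0 0 0 0 0 0"
}}

```text
clock: 25.2
position: [620.6, 52.7, 156.2]
tcp_rot: [-0.0, 1.0, -0.001, -0.0]
wrist_force: [1.5, -0.8, -0.8]
grip_width: 16.4
grip_force: 58.9
```

```bash
python3 av.py; python3 - <<'E'
from h import *
s=get("scene",3);p=r.sense()["position"];im=s["im"];print(p)
A=np.array([proj(s,[p[0],p[1],z]) for z in np.arange(120,56,-1.)])
for v in range(203,219):
    ua=np.interp(v,A[:,1],A[:,0]);print(v,round(ua,2),im[v,282:294].mean(1).astype(int))
E
```

```text
[620.7   52.73 156.22] [0.08 0.02 0.16] [ 0.19 -0.09 -1.09] [0.14 0.36 0.41] 25.6 [-6.09804715e-05  9.99999231e-01 -1.23431453e-03 -1.06837633e-04]
[620.84227988  52.72080423 156.56760025]
203 287.67 [ 79  80 143 116  66  75  78  77  72 165 202 200]
204 287.62 [117 185 208 144  69  74  77  77  70 165 200 200]
205 287.57 [208 208 210 204 141  74  77  76  71 165 201 201]
206 287.52 [205 201 201 201 139  74  76  73  74 168 200 201]
207 287.48 [201 201 201 201 139  72  74  72 164 200 200 202]
208 287.43 [201 201 202 201 138  72  74  72 167 201 201 201]
209 287.38 [201 201 201 201 141  74  72  67 166 201 201 202]
210 287.34 [201 202 201 202 199 138  75 165 200 202 202 202]
211 287.29 [201 201 201 202 202 145  81 167 201 202 202 201]
212 287.24 [201 200 201 203 203 146  84 170 203 201 201 201]
213 287.2 [201 201 142  64  84  92  85 175 208 205 202 201]
214 287.15 [197 197 132  60 165 146 173 208 210 209 207 202]
215 287.1 [196 196 196 197 199 145 175 209 210 209 209 207]
216 287.05 [194 195 196 198 198 144 164 203 207 209 209 209]
217 287.01 [195 195 197 198 198 153 169 197 202 207 209 208]
218 286.99 [ 91 116 104  92  94  81  86  94  95  97  96  73]
```

{"fn": "servo_tool", "kwargs": {
  "commands": "0 0 0 30 0 0 0;0 0 0 40 0 0 0;0 -14 -37 20 0 0 0;0 -14 -37 0 0 0 0;0 -14 -37 0 0 0 0;0 -14 -37 0 0 0 0;0 -14 -37 0 0 0 0;0 -14 -37 0 0 0 0;0 -14 -37 0 0 0 0;0 -14 -37 0 0 0 0"
}}

```text
clock: 26.75
position: [508.0, -244.6, 246.8]
tcp_rot: [0.0, 1.0, -0.001, 0.0]
wrist_force: [-0.1, 0.5, -1.1]
grip_width: 16.6
grip_force: 58.9
```

{"fn": "servo_tool", "kwargs": {
  "commands": "0 -14 -37 0 0 0 0;0 -14 -37 0 0 0 0;0 -1.9 -4.8 0 0 0 0;0 0 0 0 0 0 0;0 0 0 0 0 0 0;0 0 0 0 0 0 0;0 0 0 0 0 0 0"
}}

```text
clock: 27.45
position: [479.4, -321.1, 246.8]
tcp_rot: [-0.0, 1.0, -0.001, 0.0]
wrist_force: [-0.5, 0.0, -0.8]
grip_width: 16.5
grip_force: 59.0
```

```bash
python3 av.py
```

```text
[ 479.15 -321.7   246.68] [0.13 0.24 0.04] [-0.21 -0.01 -1.31] [0.53 0.35 0.49] 27.85 [-5.13699624e-05  9.99999285e-01 -1.19427599e-03  1.17835644e-05]
```

{"fn": "servo_tool", "kwargs": {
  "commands": "0 -0.3 -0.3 -20 0 0 0;0 0 0 -20 0 0 0;0 0 0 -20 0 0 0;0 0 0 -20 0 0 0;0 0 0 -20 0 0 0;0 0 0 -10 0 0 0;0 0 0 -5 0 0 0;0 0 0 0 0 0 0;0 0 0 0 0 0 0"
}}

```text
clock: 28.75
position: [478.8, -322.3, 132.3]
tcp_rot: [-0.0, 1.0, -0.001, 0.0]
wrist_force: [-0.9, 2.8, -2.1]
grip_width: 16.2
grip_force: 58.9
```

{"fn": "servo_tool", "kwargs": {
  "commands": "0 0 0 -2 0 0 0;0 0 0 -1 0 0 0;0 0 0 -1 0 0 0;0 0 0 0 0 0 0;0 0 0 0 0 0 0"
}}

```text
clock: 29.25
position: [479.0, -322.2, 128.1]
tcp_rot: [-0.0, 1.0, -0.001, 0.0]
wrist_force: [1.4, 4.9, 0.9]
grip_width: 16.5
grip_force: 59.3
```

```bash
python3 av.py
```

```text
[ 478.97 -322.21  128.05] [0.01 0.01 0.01] [1.68 5.14 0.34] [0.65 0.63 0.29] 29.65 [-3.76603243e-05  9.99999228e-01 -1.16712181e-03  4.25861382e-04]
```

{"fn": "servo_tool", "kwargs": {
  "commands": "0 0 1.5 0 0 0 0;0 0 0 -0.7 0 0 0;0 0 0 -0.7 0 0 0;0 0 0 0 0 0 0;0 0 0 0 0 0 0"
}}

```text
clock: 30.15
position: [478.8, -321.2, 127.1]
tcp_rot: [0.0, 1.0, -0.001, 0.0]
wrist_force: [-2.4, 2.9, 8.2]
grip_width: 16.5
grip_force: 60.4
```

```bash
python3 av.py
```

```text
[ 478.77 -321.14  127.11] [0.01 0.02 0.02] [-1.93  2.83  8.91] [0.46 0.47 0.21] 30.55 [ 4.00219736e-04  9.99999064e-01 -1.25227557e-03  3.80288850e-04]
```

Collar seated (9 N at the same height as at the start). Release to a modest opening and retreat upward.

{"fn": "servo_tool", "kwargs": {
  "commands": "0.1 0 0 0 0 0 0;0.25 0 0 0 0 0 0;0.4 0 0 0 0 0 0;0.6 0 0 0 0 0 0;0.6 0 0 0 0 0 0;0.6 0 0 0 0 0 0;0.6 0 0 20 0 0 0;0.6 0 0 40 0 0 0;0.6 0 0 40 0 0 0"
}}

```text
clock: 31.45
position: [478.3, -320.6, 227.1]
tcp_rot: [-0.0, 1.0, -0.001, -0.0]
wrist_force: [1.0, 0.1, 0.4]
grip_width: 51.1
grip_force: 0.0
```

{"fn": "servo_tool", "kwargs": {
  "commands": "0.6 0 0 40 0 0 0;0.6 -30 30 30 0 0 0;0.6 -30 40 0 0 0 0;0.6 -30 40 0 0 0 0;0.6 -30 40 0 0 0 0;0.6 -30 40 0 0 0 0;0.6 0 0 0 0 0 0;0.6 0 0 0 0 0 0"
}}

```text
clock: 32.25
position: [329.6, -131.6, 295.8]
tcp_rot: [0.001, 1.0, -0.001, 0.001]
wrist_force: [0.5, -0.3, -0.8]
grip_width: 51.0
grip_force: 0.0
```

```bash
python3 - <<'E'
from h import *
s=get("scene",1);t=get("top",1);q=r.sense();print(q["position"],q["clock"])
c=lambda im,x,y:cv2.resize(im[y:y+75,x:x+100,::-1],(400,300),interpolation=cv2.INTER_CUBIC)
S=s["pixels"];T=t["pixels"]
cv2.imwrite("pics/final.png",np.vstack([np.hstack([c(S,247,205),c(T,260,175)]),np.hstack([c(S,300,260),c(T,335,215)])]))
E
```

```text
[ 330.18590618 -132.49578613  295.05609365] 32.35
```

View pics/final.png

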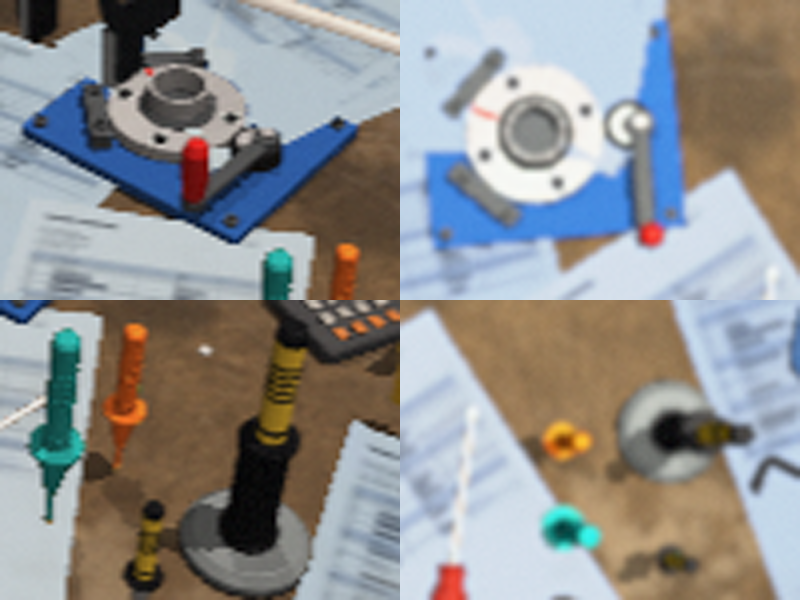

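The last picture shows the lever at its stop (knob at 650,233), the flange in the V, and the pen upright with its collar on the tube mouth (270,440).

```bash
python3 -c "
from station import r
print(r.sign_off())"
```

```text
the job is handed in; nothing more can be done
None
```

I handed the job in at about 32 s: the cam lever is at its end stop with the flange clamped, the weld was traced one full turn clockwise from the mark, and the pen is upright and home in its stand. The tip's path and depth were inferred from camera fixes and wrist force rather than read directly, and no verdict was returned.

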